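# Mark the cassette in the guarded press

## Task

One bay of the twin marking press holds a tissue cassette, the other its round steel setting disc. Reach through the guard window over the cassette, push that bay's lever all the way down with the fingertips, keep it down for two seconds, then let it spring back up and withdraw. Do not touch the guard frame, do not press the other lever, and leave the cassette, the disc and the things round the press where they are.

Things in the scene. Friction and masses are not known exactly. Their poses are not given: they have to be found in the camera images.
- press: fixed twin marking press, 190 x 270 mm base, 110 mm high; origin at the centre of its underside on the bench. x points to the back of the press (away from the robot), y to its left (the robot's left), z up. Two equal bays at y = +62 mm (left) and y = -62 mm (right), each with a black nest (x = -32 mm, floor 30 mm above the bench), a lever above it and a window above the lever
- guard: the fixed guard of the press, same origin and axes: a 4 mm steel top plate (160 x 256 mm) whose top is 110 mm above the bench, with two windows, on clear plastic walls. Between the windows lies a 48 mm web, outside them 28 mm, in front 30 mm, behind 34 mm. Not to be touched
- window_left (a point): centre of the left window in the guard's top plate, at the plate's upper face; the window is 96 mm along the press's x and 76 mm along its y, and the pad's centre is 2 mm behind the window's centre (+x)
- window_right (a point): centre of the right window in the guard's top plate, at the plate's upper face; the window is 96 mm along the press's x and 76 mm along its y, and the pad's centre is 2 mm behind the window's centre (+x)
- pad_left (a point): centre of the top of the round black push pad (28 mm across, gently domed) of the left lever, 65 mm in front of its hinge. At rest it is 95 mm above the bench, 15 mm below the top of the guard plate; lever fully down, it is 18 mm lower and 2 mm farther back. Moves with the lever
- pad_right (a point): centre of the top of the round black push pad (28 mm across, gently domed) of the right lever, 65 mm in front of its hinge. At rest it is 95 mm above the bench, 15 mm below the top of the guard plate; lever fully down, it is 18 mm lower and 2 mm farther back. Moves with the lever
- lever_left (a joint): left lever, hinged at the back of the press and reaching towards the robot: 0 = up (rest), 0.28 = fully down at its stop (rad). A spring lifts it back; on the pad it takes about 4 N to start and about 9 N at the stop
- lever_right (a joint): right lever, hinged at the back of the press and reaching towards the robot: 0 = up (rest), 0.28 = fully down at its stop (rad). A spring lifts it back; on the pad it takes about 4 N to start and about 9 N at the stop
- cassette: off-white plastic tissue cassette, 40 x 28 x 11 mm, a flat sloped-front tray with a smaller wax block on top; lies loose in the nest of one bay, long side across the press; origin at the centre of its underside. Its bay is the one to press
- disc: round steel setting disc, 30 mm across, 10.5 mm high, shallow dimple in its top; lies loose in the nest of the other bay; origin at the centre of its underside
- beaker: small glass beaker, 52 mm across, 65 mm high, standing behind the press, on its left; origin at the centre of its underside
- jar: lidded glass staining jar, 55 mm across, 114 mm high, standing behind the press, on its right; origin at the centre of its underside
- forceps: fine steel forceps, 14 x 116 x 9 mm, lying in front of the press; origin at the centre of the underside
- wax_block: white paraffin block, 32 x 44 x 18 mm, lying in front of the press; origin at the centre of the underside
There are look-alikes about, which are no part of the job. Leave any orange or red look-alike of the cassette alone.

How it is judged:
By the outcome, as a careful person would: the job done as asked, in the order asked, and still so for the second after the job is handed in, with the robot touching nothing.
It also fails if it takes over 38 s, if anything falls off the work surface, if the arm or the gripper's body presses on something with over 40 N, if the wrist force passes 120 N, or if a joint passes its speed limit or range.

## Robot

A 7-joint arm with a two-finger parallel gripper is mounted at the origin on a cart in front of the work surface, level with it; the furniture and walls round the work are solid. World frame = base frame: x ahead of the robot, y to its left, z up, the work surface at z = 0. Lengths are in mm, angles in rad, forces in N, time in s.
With the tool pointing down it reaches from about 350 to 900 mm from the base axis. Payload 19.9 kg.
Tool frame: the origin (TCP) lies midway between the tips of the shut fingers; the grasp point (between the pads) lies 19 mm behind it; y points along the fingers, z is the direction in which the jaws open and shut, and the axes are right-handed (so a half turn about y gives the same grasp; the last joint's range is limited). The gripper opens to 94 mm and grips with 3 to 60 N. Pads are 16 mm wide; open, the fingers measure 119 mm over their backs; the gripper's body (75 mm by 177 mm) begins 78 mm behind the grasp point.
Start: joints at [-1.302, 0.417, -0.01, 1.614, 0.005, 1.111, -0.053], TCP at [190.532, 595.228, 205.425] pointing down, gripper open.
Joint ranges: [-2.81, 2.81], [-0.39, 2.02], [-1.27, 1.25], [0.06, 2.57], [-1.19, 4.33], [0.19, 2], [-2.82, 2.82]. Speed limits (rad/s): [1.89, 1.89, 2.39, 2.39, 3.01, 3.01, 3.01].

## Interface

Orientations are given as a unit quaternion [x, y, z, w].
In Python, from workcell import telemetry, optics, ctrl gives the robot as it stands. The module is installed in compiled form; this text tells all that it offers.
- The arm moves only by the tool servo_tool, never from a script. Its argument "motion" is text: rows parted by semicolons, each of 6 numbers parted by spaces: the shift along the tool's x, y, z scaled (see below), then the turn, a rotation vector about the tool's x, y, z scaled (see below). A call has 1 to 20 rows; each row shifts and turns the pose as measured when the row begins, along the tool's axes as they then stand; what a row does not reach is not made up. The controller multiplies each number of a shift by 0.025 m and each number of a turn by 6 degrees. A row lasts 1/12 s, in which the tool goes at most 41.7 mm and 7.16 degrees, less where a joint would pass 70% of its speed; a pose out of reach is approached as far as the arm can. A call with a number of a shift or a turn outside -1 to 1 is refused whole. A call with a gripper value outside its range is refused whole. "claw" is the opening in per cent of the stroke, from 0 (shut) to 100 (fully open), set as the call begins (left out, the last holds). The fingers move at their own pace and stop on an object; "force" is the grip in N (left out, the last holds). Time passes only in rows, so rows that do not move let the fingers close. It gives the time, the measured TCP pose, the force and the opening at its end, in the units of the state.
- telemetry.sense(): the state, without advancing time (a new reading comes with each control period).
- optics.snapshot(name): name is "side" or "top"; returns (picture, depth): 400x640x3 uint8, blue, green, red; 400x640 float32, mm along the optical axis (not along the pixel's ray), 0 where there is no reading.
- optics.get_calibration(name): a dict with "K" (3x3 intrinsics, pixels), "view" (4x4, takes a point from world to camera coordinates). Camera axes: x right, y down, z forward; pixel columns grow to the right and rows downward; lengths in mm; the calibration is good to about 2 mm. A picture is of the moment at which its call begins. get_calibration takes no time and is no camera call.
- ctrl.job_done(): hands the job in, once; it reports no verdict.
The state is a dict: "clock": time; "q": joint angles; "dq": joint speeds; "joint_torque": joint torques, N m; "eef_pos": TCP position; "ee_rot": TCP orientation; "force": force on the tool from outside, world axes, zero at the start; "moment": the same for the moment, N m; "gripper_width": finger opening in mm.
Only numpy, scipy, OpenCV 4.12 (cv2) and the standard library are available. Lean on these libraries where they do the work, as an engineer would, in place of code of your own. Each camera call takes 0.05 s, during which the arm holds its last target.

## Working session

There is one attempt and no reset: what is moved stays moved. The work goes in short steps, Python scripts to look and compute and a tool call to move; the robot and the scene stay as the last step left them, time stands still between calls to the robot, and variables do not carry over. Pictures are saved under pics/ and viewed, and the job is handed in when it is done.

Besides the shell and the picture viewer there is one more tool, called in YAML: its name, and indented under it one key for each argument. servo_tool: Moves the arm, as the interface text tells. Shifts and turns lie within -1 to 1; 1 stands for 0.025 m of shift or 6 degrees of turn. Its arguments: {"type":"object","properties":{"motion":{"type":"string"},"claw":{"type":"number"},"force":{"type":"number"}},"required":["motion"]}

```bash
mkdir -p pics; python3 - <<'E'
from workcell import telemetry, optics, ctrl
import cv2, numpy as np
s=telemetry.sense(); print({k:np.round(v,3) for k,v in s.items()})
for n in("side","top"):
    p,d=optics.snapshot(n); cv2.imwrite(f"pics/{n}0.png",p); np.save(f"{n}0.npy",d)
    c=optics.get_calibration(n); print(n,np.round(c["K"],1).tolist(),np.round(c["view"],3).tolist())
E
```

```text
{'clock': np.float64(0.0), 'q': array([-1.303,  0.418, -0.01 ,  1.614,  0.005,  1.111, -0.053]), 'dq': array([ 0.001, -0.   ,  0.001,  0.   ,  0.002,  0.001,  0.001]), 'joint_torque': array([ 0.0000e+00, -8.5127e+01,  6.3800e-01, -4.2598e+01, -4.9000e-02,
        1.9000e-02,  0.0000e+00]), 'eef_pos': array([190.419, 594.873, 204.83 ]), 'ee_rot': array([ 0.699, -0.109,  0.109, -0.698]), 'force': array([-0.607, -0.406,  0.494]), 'moment': array([-0.103,  0.009, -0.015]), 'gripper_width': np.float64(94.123)}
side [[457.3, 0.0, 320.0], [0.0, 457.3, 201.4], [0.0, 0.0, 1.0]] [[0.986, -0.167, 0.001, -565.871], [-0.141, -0.835, -0.532, 79.619], [0.09, 0.524, -0.847, 889.204], [0.0, 0.0, 0.0, 1.0]]
top [[501.3, 0.0, 324.1], [0.0, 501.3, 198.9], [0.0, 0.0, 1.0]] [[0.009, -1.0, 0.014, -47.639], [-0.984, -0.012, -0.179, 581.982], [0.179, -0.013, -0.984, 864.089], [0.0, 0.0, 0.0, 1.0]]
```

View pics/side0.png

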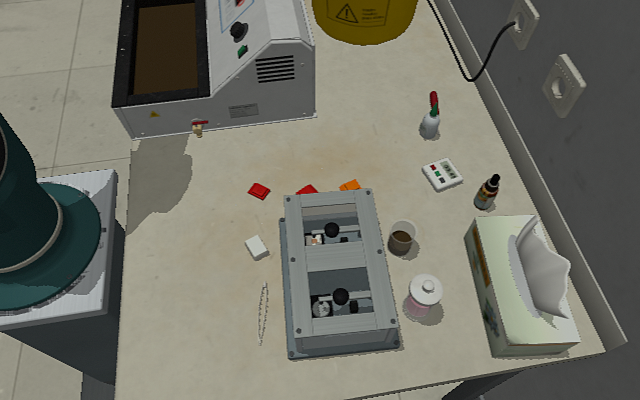

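View pics/top0.png

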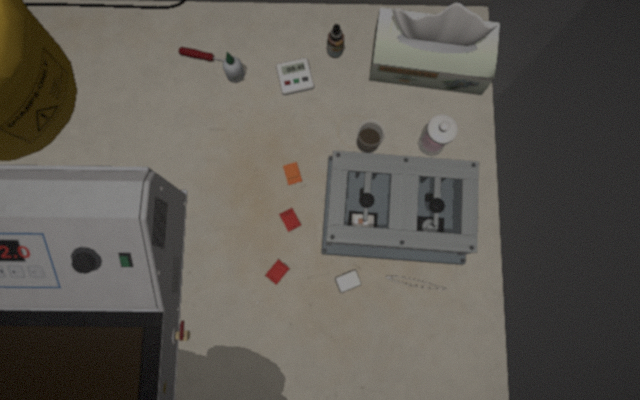

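The top view shows the press at about (402,205), with pads at (367,200) on the left and (437,205) on the right. The nests hold an off-white thing at (362,219) on the left and a round grey one at (431,224) on the right. Next I'll check a close crop and measure.

```bash
python3 - <<'E'
import cv2,numpy as np
a=cv2.imread("pics/top0.png")[140:270,310:490]; a=cv2.resize(a,None,fx=4.4,fy=4.4,interpolation=cv2.INTER_CUBIC); a=cv2.convertScaleAbs(a,alpha=1.3,beta=20)
cv2.imwrite("pics/top_crop.png",a)
a=cv2.imread("pics/side0.png")[180:365,270:410]; a=cv2.resize(a,None,fx=3.2,fy=3.2,interpolation=cv2.INTER_CUBIC);cv2.imwrite("pics/side_crop.png",a)
E
```

```text
(no output)
```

View pics/top_crop.png

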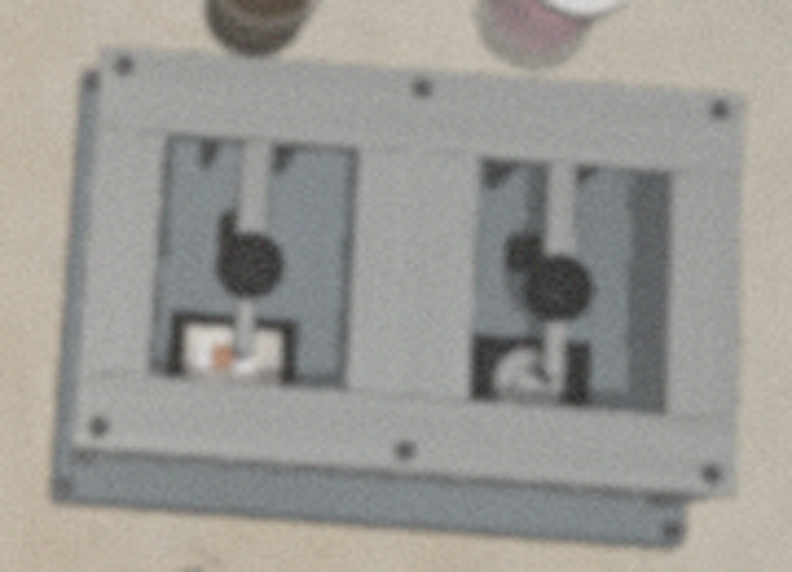

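View pics/side_crop.png

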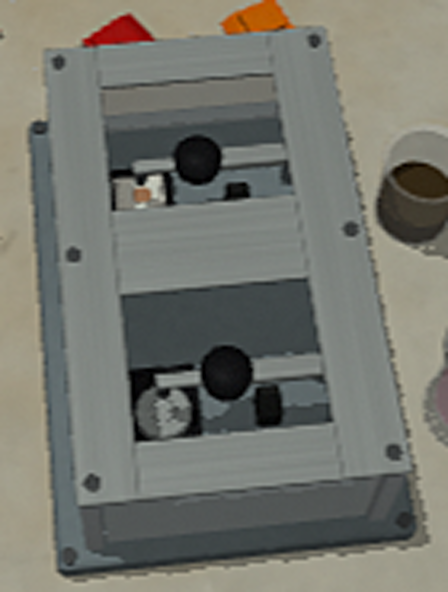

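The off-white rectangular cassette with the wax block is in the left bay, at crop (230,350) and full-frame (362,219). The round disc is in the right bay at (431,224). Other things that could be taken for the cassette are the white wax_block at (347,281), the red pieces at (290,219) and (277,271), and the orange piece at (292,173). The target is therefore the left lever, pad at (367,200).

```bash
cat > h.py <<'E'
import numpy as np
from workcell import optics
def ray(n,u,v,z):
    c=optics.get_calibration(n);K=np.array(c["K"]);V=np.array(c["view"])
    R=V[:3,:3];t=V[:3,3];o=-R.T@t;d=R.T@np.linalg.solve(K,[u,v,1.]);return o+d*(z-o[2])/d[2]
E
python3 - <<'E'
from h import *
from scipy.optimize import least_squares
crop={"top":(4.4,310,140),"side":(3.2,270,180)}
# features at z=110 : plate corners FL(x-,y+) etc, windows; 
P={"top":{"BL":(103,47),"BR":(742,92),"FR":(733,495),"FL":(75,447),"wBL":(167,134),"wBR":(357,147),"wFR":(345,387),"wFL":(152,374)},
"side":{"FL":(45,48),"BL":(325,27),"BR":(410,470),"FR":(82,505),"wFL":(100,87),"wBL":(272,75),"wBR":(298,196),"wFR":(112,208)}}
pad={"top":(249,265),"side":(198,160)}; pad2={"top":(558,288),"side":(227,373)}
W={}
for n in P:
    s,a,b=crop[n]
    f=lambda p,z:ray(n,p[0]/s+a-.5+.5/s,p[1]/s+b-.5+.5/s,z)
    W[n]={k:f(p,110)[:2] for k,p in P[n].items()}
    for k,v in W[n].items(): print(n,k,v.round(1))
    w=W[n]
    wc=np.mean([w[k] for k in w if k[0]=='w'],0);pc=np.mean([w[k] for k in w if k[0]!='w'],0)
    yawp=np.arctan2(*( (w["BL"]+w["BR"]-w["FL"]-w["FR"])[::-1])); yl=(w["BL"]+w["FL"]-w["BR"]-w["FR"])/2
    print(n,"plate c",pc.round(1),"sizes",np.linalg.norm(w["BL"]-w["FL"]),np.linalg.norm(yl),"yaw",yawp,np.arctan2(-yl[0],yl[1]))
    print(" window c",wc.round(1),"size",np.linalg.norm(w["wBL"]-w["wFL"]),np.linalg.norm(w["wBL"]-w["wBR"]))
    print(" padL",f(pad[n],90).round(1),"padR",f(pad2[n],90).round(1))
    d=np.load(n+"0.npy"); s,a,b=crop[n]; u=int(pad[n][0]/s+a);v=int(pad[n][1]/s+b)
    V=np.array(optics.get_calibration(n)["view"]);K=np.array(optics.get_calibration(n)["K"])
    for (u,v) in [(u,v),(u+(0 if n=="side" else 35),v+(45 if n=="side" else 0))]:
        z=np.median(d[v-1:v+2,u-1:u+2]);c=np.linalg.solve(K,[u,v,1])*z; print("depth pt",u,v,(V[:3,:3].T@(c-V[:3,3])).round(1))
E
```

```text
top BL [658.5 -55.5]
top BR [ 643.4 -309.3]
top FR [ 483.8 -298.5]
top FL [499.6 -45.8]
top wBL [623.4 -81. ]
top wBR [ 619.1 -155.9]
top wFR [ 523.9 -149.8]
top wFL [528.1 -75.3]
top plate c [ 571.3 -177.2] sizes 159.20724200140455 253.67544384827767 yaw -0.06449985124908313 -0.06072481417414044
 window c [ 573.6 -115.5] size 95.43054181742777 75.02821825010412
 padL [ 574.9 -115.    90. ] padR [ 567.1 -238.4   90. ]
depth pt 366 200 [ 573.7 -114.1   95.3]
depth pt 401 200 [ 571.6 -172.7  110.7]
side FL [500.5 -44.7]
side BL [658. -57.]
side BR [ 640.7 -309.4]
side FR [ 485.6 -299.9]
side wFL [527.1 -75.1]
side wBL [621.9 -83.3]
side wBR [ 619.9 -158.9]
side wFR [ 522.5 -149.5]
side plate c [ 571.2 -177.8] sizes 157.92988894737792 254.28477172306708 yaw -0.06975599610235042 -0.06334659784452935
 window c [ 572.8 -116.7] size 95.14182373400243 75.610368931315
 padL [ 574.4 -118.3   90. ] padR [ 566.8 -240.8   90. ]
depth pt 331 230 [ 572.9 -120.7   93.4]
depth pt 331 275 [ 564.9 -173.3   20.4]
```

```bash
python3 - <<'E'
from h import *
from scipy.spatial.transform import Rotation as R
from workcell import telemetry
print(R.from_quat(telemetry.sense()["ee_rot"]).as_matrix().round(3))
pts=[]
for n in("side","top"):
    d=np.load(n+"0.npy");c=optics.get_calibration(n);K=np.array(c["K"]);V=np.array(c["view"])
    v,u=np.mgrid[:400,:640];m=d>0
    p=np.stack([u[m],v[m],np.ones(m.sum())])*d[m]; p=np.linalg.inv(K)@p/1.0 if False else (np.linalg.inv(K)@np.stack([u[m],v[m],np.ones(m.sum())]))*d[m]
    pts.append((V[:3,:3].T@(p-V[:3,3:])).T)
p=np.vstack(pts)
# height map 100mm cells
xs=range(-100,1000,100); ys=range(900,-500,-100)
print("x\\y",list(ys))
for x in xs:
    print(x,[ (int(np.percentile(q,98)) if len(q:=p[(p[:,0]>=x)&(p[:,0]<x+100)&(p[:,1]>=y)&(p[:,1]<y+100),2])>20 else None) for y in ys])
q=p[(p[:,2]>60)&(p[:,0]>200)&(p[:,0]<900)&(p[:,1]>0)]
print(np.percentile(q[:,1],1), np.percentile(q[:,0],[0.5,99]))
E
```

```text
[[ 0.952 -0.     0.305]
 [-0.305 -0.001  0.952]
 [ 0.    -1.    -0.001]]
x\y [900, 800, 700, 600, 500, 400, 300, 200, 100, 0, -100, -200, -300, -400]
-100 [None, None, None, None, None, None, None, None, 2, None, 60, 12, None, None]
0 [None, None, None, None, None, None, None, None, 12, 269, 215, 13, None, None]
100 [None, None, None, None, 118, 118, 119, 118, 1, 12, 13, 1, 1, 1]
200 [None, None, None, None, 116, 116, 116, 119, 3, 3, 3, 3, 3, 3]
300 [None, None, None, 68, 122, 126, 126, 125, 44, 3, 3, 3, 3, 3]
400 [None, None, None, None, None, 212, 212, 210, 3, 11, 25, 110, 111, 19]
500 [None, None, None, None, None, 230, 231, 230, 4, 12, 112, 113, 112, 110]
600 [None, None, None, 18, 124, 204, 206, 204, 3, 11, 112, 112, 112, 109]
700 [None, None, None, None, None, 262, 4, 4, 4, 4, 4, 62, 111, 3]
800 [None, None, None, None, None, 266, 4, 18, 77, 19, 83, 101, 142, 141]
900 [None, None, None, 4, 24, 8, 11, 248, 254, 263, 253, 121, 154, 83]
218.00253510748038 [206.12859784 844.60143614]
```

servo_tool:
  motion: "0 -1 0 0 -0.6 0; 0 -1 0 0 -0.6 0; 0 -1 0 0 -0.6 0; 0 -1 0 0 -0.55 0; 0 0 0 0 0 0"
  claw: 0
  force: 20

```text
clock: 0.52
eef_pos: [189.9, 593.3, 305.5]
ee_rot: [0.71, -0.019, 0.018, -0.704]
force: [-0.1, 0.5, 0.6]
gripper_width: 64.1
```

servo_tool:
  motion: "0.6 0 -1 0 0 0; 0.6 0 -1 0 0 0; 0.6 0 -1 0 0 0; 0.6 0 -1 0 0 0; 0.6 0 -1 0 0 0; 0.6 0 -1 0 0 0; 0.6 0 -1 0 0 0; 0.6 0 -1 0 0 0; 0.6 0 -1 0 0 0; 0.6 0 -1 0 0 0"

```text
clock: 1.35
eef_pos: [327.0, 327.6, 302.6]
ee_rot: [0.711, -0.019, 0.014, -0.703]
force: [0.7, 0.2, 0.1]
gripper_width: 0.5
```

servo_tool:
  motion: "0.63 0 -1 0 0 0; 0.63 0 -1 0 0 0; 0.63 0 -1 0 0 0; 0.63 0 -1 0 0 0; 0.63 0 -1 0 0 0; 0.63 0 -1 0 0 0; 0.63 0 -1 0 0 0; 0.63 0 -1 0 0 0; 0.63 0 -1 0 0 0; 0.63 0 -1 0 0 0; 0.63 0 -1 0 0 0; 0.63 0 -1 0 0 0; 0.63 0 -1 0 0 0; 0.63 0 -1 0 0 0; 0.63 0 -1 0 0 0; 0.63 0 -1 0 0 0; 0 0 0 0 0 0; 0 0 0 0 0 0"

```text
clock: 2.85
eef_pos: [563.8, -114.9, 298.3]
ee_rot: [0.712, -0.026, 0.017, -0.701]
force: [-0.2, 0.6, -0.6]
gripper_width: 0.4
```

```bash
cat >> h.py <<'E'
from scipy.spatial.transform import Rotation as R
def togo(t,yaw=-0.064):
    from workcell import telemetry
    s=telemetry.sense();M=R.from_quat(s["ee_rot"]).as_matrix()
    D=np.column_stack([[np.cos(yaw),np.sin(yaw),0],[0,0,-1],[-np.sin(yaw),np.cos(yaw),0]])
    print("t",s["clock"],"pos",np.round(s["eef_pos"],1),"F",np.round(s["force"],1),"w",s["gripper_width"])
    print("shift units",(M.T@(np.array(t)-s["eef_pos"])/25).round(3),"turn units",(np.degrees(R.from_matrix(M.T@D).as_rotvec())/6).round(3))
E
python3 -c "
from h import *
togo([575.5,-116.2,200])"
```

```text
t 2.85 pos [ 563.8 -114.9  298.3] F [-0.2  0.6 -0.6] w 0.4497365698202994
shift units [0.519 3.926 0.036] turn units [ 0.146  0.026 -0.116]
```

servo_tool:
  motion: "0.25 0.6 0 0.15 0 -0.1; 0.2 1 0 0 0 0; 0 1 0 0 0 0; 0 1 0 0 0 0; 0 0.3 0 0 0 0; 0 0 0 0 0 0; 0 0 0 0 0 0"

```text
clock: 3.43
eef_pos: [574.0, -111.7, 197.0]
ee_rot: [-0.706, 0.022, -0.021, 0.708]
force: [-0.6, -0.2, 0.8]
gripper_width: 0.4
```

```bash
python3 - <<'E'
from h import *
import cv2
togo([575.5,-116.2,140])
for n in("side","top"):
    p,d=optics.snapshot(n); cv2.imwrite(f"pics/{n}1.png",p)
    y0,y1,x0,x1=(100,300,240,440) if n=="side" else (110,290,300,500)
    cv2.imwrite(f"pics/{n}1c.png",cv2.resize(p[y0:y1,x0:x1],None,fx=3,fy=3,interpolation=cv2.INTER_CUBIC))
E
```

```text
t 3.4333 pos [ 574.  -111.7  197. ] F [-0.6 -0.2  0.8] w 0.4098616285360748
shift units [ 0.073  2.281 -0.18 ] turn units [-0.024  0.033 -0.013]
```

View pics/side1c.png

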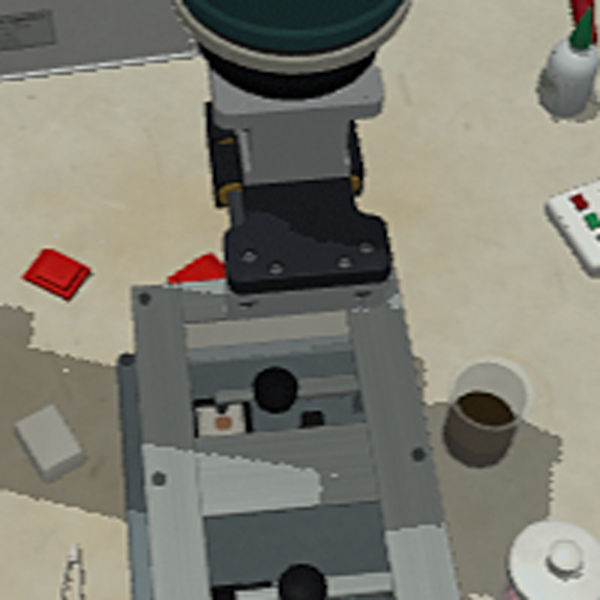

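View pics/top1c.png

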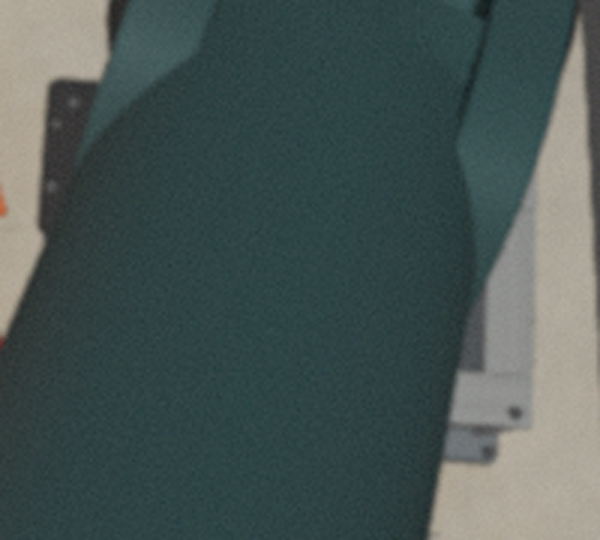

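```bash
python3 - <<'E'
from h import *
c=optics.get_calibration("side");K=np.array(c["K"]);V=np.array(c["view"])
for p in [[574,-112,197],[574,-112,294],[574,-200,294],[574,-24,294],[574,-118,140],[574,-118,110]]:
    q=K@(V[:3,:3]@p+V[:3,3]);q=q[:2]/q[2];print(p,((q-[240,100])*3).round(0))
E
```

```text
[574, -112, 197] [276. 280.]
[574, -112, 294] [281. 165.]
[574, -200, 294] [319. 326.]
[574, -24, 294] [249.  26.]
[574, -118, 140] [276. 345.]
[574, -118, 110] [275. 372.]
```

The side view shows the gripper body's near end at crop (310,270), hiding the fingers, which fits the projection. The pad is clear at (275,388). I'll correct laterally and descend.

servo_tool:
  motion: "0.1 0.5 -0.2 0 0 0; 0 0.8 0 0 0 0; 0 0.6 0 0 0 0; 0 0 0 0 0 0; 0 0 0 0 0 0; 0 0 0 0 0 0"

```text
clock: 4.03
eef_pos: [580.3, -118.7, 152.9]
ee_rot: [-0.706, 0.018, -0.025, 0.708]
force: [0.0, -0.5, -0.6]
gripper_width: 0.2
```

```bash
python3 - <<'E'
from h import *
import cv2
togo([575.5,-116.2,100])
p,d=optics.snapshot("side")
cv2.imwrite(f"pics/side2c.png",cv2.resize(p[160:310,260:420],None,fx=4,fy=4,interpolation=cv2.INTER_CUBIC))
E
```

```text
t 4.0333 pos [ 580.3 -118.7  152.9] F [ 0.  -0.5 -0.6] w 0.18846890966973331
shift units [-0.217  2.116  0.083] turn units [-0.026  0.035  0.088]
```

View pics/side2c.png

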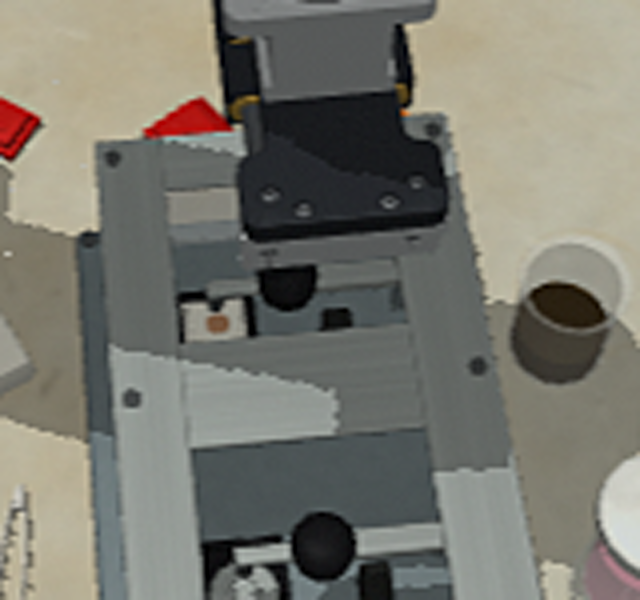

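Side view: the gripper is over the left window, the pad is visible at crop (287,285), and the right lever is untouched. I'll go in through the window.

servo_tool:
  motion: "-0.2 0.5 0.08 0 0 0.08; 0 0.5 0 0 0 0; 0 0.5 0 0 0 0; 0 0.3 0 0 0 0; 0 0 0 0 0 0; 0 0 0 0 0 0"

```text
clock: 4.58
eef_pos: [576.1, -116.0, 105.1]
ee_rot: [-0.706, 0.02, -0.022, 0.708]
force: [0.3, -0.1, 1.4]
gripper_width: 0.6
```

```bash
python3 -c "
from h import *
togo([576,-116.2,77])"
```

```text
t 4.5833 pos [ 576.1 -116.   105.1] F [ 0.3 -0.1  1.4] w 0.5806040912385322
shift units [-0.008  1.122 -0.01 ] turn units [-0.028  0.039  0.027]
```

servo_tool:
  motion: "0 0.3 0 0 0 0; 0 0.25 0 0 0 0; 0 0.25 0 0 0 0; 0 0.2 0 0 0 0; 0 0 0 0 0 0"

```text
clock: 5.0
eef_pos: [576.9, -116.2, 78.9]
ee_rot: [-0.706, 0.02, -0.023, 0.708]
force: [-3.2, 1.8, 8.5]
gripper_width: 0.5
```

```bash
python3 -c "
from h import *
togo([577,-116.2,77])"
```

```text
t 5.0 pos [ 576.9 -116.2   78.9] F [-3.2  1.8  8.5] w 0.4843681849698277
shift units [0.002 0.075 0.002] turn units [-0.031  0.038  0.043]
```

servo_tool:
  motion: "0 0.1 0 0 0 0; 0 0.1 0 0 0 0"

```text
clock: 5.17
eef_pos: [577.7, -116.4, 75.6]
ee_rot: [-0.705, 0.019, -0.024, 0.708]
force: [-23.8, 6.8, 63.8]
gripper_width: 0.4
```

servo_tool:
  motion: "0 0.1 0 0 0 0; 0 0.1 0 0 0 0"

```text
clock: 5.33
eef_pos: [577.8, -116.5, 75.5]
ee_rot: [-0.704, 0.019, -0.024, 0.71]
force: [-27.8, 8.8, 64.9]
gripper_width: 0.4
```

At the stop (65 N): easing off to a gentler hold.

servo_tool:
  motion: "0 0.03 0 0 0 0; 0 0.03 0 0 0 0"

```text
clock: 5.5
eef_pos: [577.3, -116.4, 77.1]
ee_rot: [-0.703, 0.019, -0.024, 0.711]
force: [-8.1, 1.2, 16.6]
gripper_width: 0.3
```

servo_tool:
  motion: "0 0.045 0 0 0 0; 0 0.045 0 0 0 0; 0 0.045 0 0 0 0"

```text
clock: 5.75
eef_pos: [577.4, -116.4, 76.7]
ee_rot: [-0.702, 0.019, -0.025, 0.711]
force: [-11.6, 2.5, 28.6]
gripper_width: 0.4
```

```bash
python3 - <<'E'
from h import *
import cv2
togo([577,-116.2,77])
p,d=optics.snapshot("side")
cv2.imwrite(f"pics/side3c.png",cv2.resize(p[160:310,260:420],None,fx=4,fy=4,interpolation=cv2.INTER_CUBIC))
togo([577,-116.2,77])
E
```

```text
t 5.75 pos [ 577.4 -116.4   76.7] F [-11.6   2.5  28.6] w 0.4404092238990542
shift units [-0.017 -0.013  0.006] turn units [-0.129  0.019  0.077]
t 5.8 pos [ 577.4 -116.4   76.7] F [-11.8   3.3  28.2] w 0.9120832607099432
shift units [-0.017 -0.012  0.008] turn units [-0.13   0.02   0.077]
```

View pics/side3c.png

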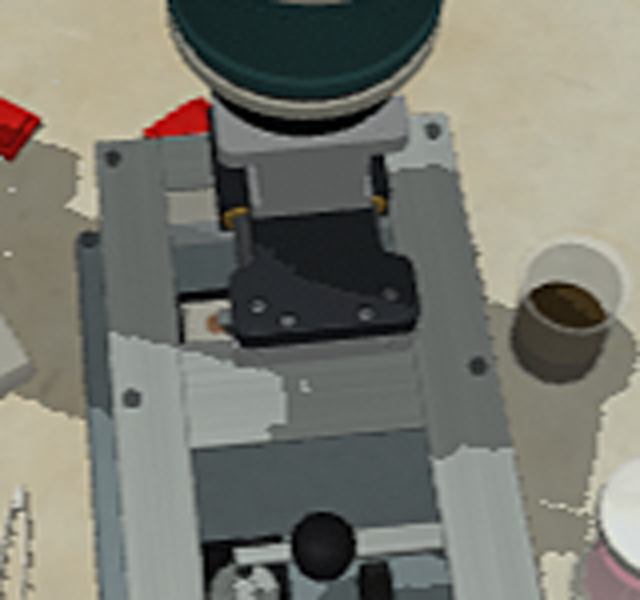

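Side view: the gripper is down in the left window, clear of the plate. The cassette is unmoved at crop (212,320) and the right lever is up at (322,545). Holding.

servo_tool:
  motion: "0 0.045 0 -0.02 0 0; 0 0.045 0 -0.02 0 0; 0 0.045 0 -0.02 0 0; 0 0.045 0 -0.02 0 0; 0 0.045 0 -0.02 0 0; 0 0.045 0 -0.02 0 0; 0 0.045 0 -0.02 0 0; 0 0.045 0 -0.02 0 0; 0 0.045 0 -0.02 0 0; 0 0.045 0 -0.02 0 0"

```text
clock: 6.63
eef_pos: [577.4, -116.4, 76.6]
ee_rot: [-0.706, 0.019, -0.027, 0.707]
force: [-12.7, 3.6, 30.6]
gripper_width: 0.1
```

servo_tool:
  motion: "0 0.045 0 0 0 0; 0 0.045 0 0 0 0; 0 0.045 0 0 0 0; 0 0.045 0 0 0 0; 0 0.045 0 0 0 0; 0 0.045 0 0 0 0; 0 0.045 0 0 0 0; 0 0.045 0 0 0 0; 0 0.045 0 0 0 0; 0 0.045 0 0 0 0; 0 0.045 0 0 0 0; 0 0.045 0 0 0 0; 0 0.045 0 0 0 0; 0 0.045 0 0 0 0; 0 0.045 0 0 0 0; 0 0.045 0 0 0 0; 0 0.045 0 0 0 0; 0 0.045 0 0 0 0; 0 0.045 0 0 0 0; 0 0.045 0 0 0 0"

```text
clock: 8.3
eef_pos: [577.4, -116.3, 76.6]
ee_rot: [-0.699, 0.018, -0.03, 0.714]
force: [-13.0, 3.0, 29.1]
gripper_width: 0.1
```

servo_tool:
  motion: "0 0.045 0 -0.05 0 0; 0 0.045 0 -0.05 0 0; 0 0.045 0 -0.05 0 0; 0 -0.2 0 0 0 0; 0 -0.25 0 0 0 0; 0 -0.3 0 0 0 0; 0 -0.4 0 0 0 0; 0 0 0 0 0 0"

```text
clock: 8.97
eef_pos: [577.4, -116.6, 107.3]
ee_rot: [-0.704, 0.017, -0.031, 0.709]
force: [-0.4, 0.7, -0.8]
gripper_width: 0.5
```

```bash
python3 -c "
from h import *
togo([576,-116.2,200])"
```

```text
t 8.9667 pos [ 577.4 -116.6  107.3] F [-0.4  0.7 -0.8] w 0.5012738161993745
shift units [ 0.015 -3.708  0.045] turn units [-0.08  -0.044  0.187]
```

servo_tool:
  motion: "0 -0.6 0 0 0 0; 0 -1 0 0 0 0; 0 -1 0 0 0 0; 0 -1 0 0 0 0; 0 -1 0 0 0 0; 0 -1 0 0 0 0; 0 -1 0 0 0 0; 0 -1 0 0 0 0; 0 0 0 0 0 0"

```text
clock: 9.72
eef_pos: [571.7, -117.9, 303.1]
ee_rot: [-0.704, 0.019, -0.03, 0.709]
force: [1.1, -0.4, 0.6]
gripper_width: 0.2
```

servo_tool:
  motion: "-0.6 0 1 0 0 0; -0.6 0 1 0 0 0; -0.6 0 1 0 0 0; -0.6 0 1 0 0 0; -0.6 0 1 0 0 0; -0.6 0 1 0 0 0; -0.6 0 1 0 0 0; -0.6 0 1 0 0 0; -0.6 0 1 0 0 0; -0.6 0 1 0 0 0; -0.6 0 1 0 0 0; -0.6 0 1 0 0 0; -0.6 0 1 0 0 0; -0.6 0 1 0 0 0; 0 0 0 0 0 0; 0 0 0 0 0 0; 0 0 0 0 0 0"

```text
clock: 11.13
eef_pos: [374.2, 261.1, 295.6]
ee_rot: [-0.705, 0.019, -0.029, 0.709]
force: [-0.3, 0.2, -0.5]
gripper_width: 0.4
```

```bash
python3 - <<'E'
from h import *
import cv2
togo([577,-116.2,77])
for n,(y0,y1,x0,x1) in {"side":(180,365,230,450),"top":(110,300,260,500)}.items():
    p,d=optics.snapshot(n); q=cv2.imread(f"pics/{n}0.png"); c=np.hstack([q[y0:y1,x0:x1],p[y0:y1,x0:x1]])
    cv2.imwrite(f"pics/{n}4.png",cv2.resize(c,None,fx=1.65,fy=1.65,interpolation=cv2.INTER_CUBIC))
    V=optics.get_calibration(n)["view"];K=np.array(optics.get_calibration(n)["K"])
    u,v=(331,230) if n=="side" else (366,200)
    d0=np.load(n+"0.npy"); print(n,"pad depth before/after",d0[v,u],d[v,u])
E
```

```text
t 11.1333 pos [374.2 261.1 295.6] F [-0.3  0.2 -0.5] w 0.44541881175132425
shift units [  8.998   8.786 -14.556] turn units [-0.054 -0.037  0.129]
side pad depth before/after 800.1612 794.89526
top pad depth before/after 873.3405 873.4724
```

View pics/side4.png

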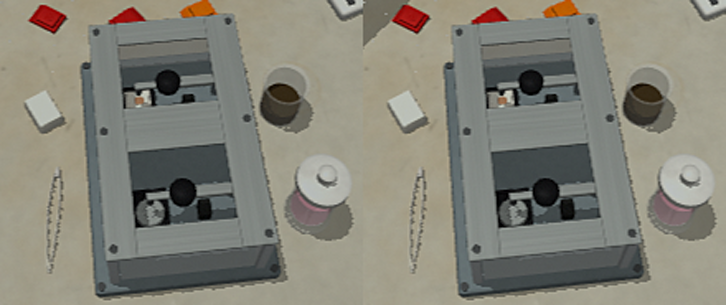

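View pics/top4.png

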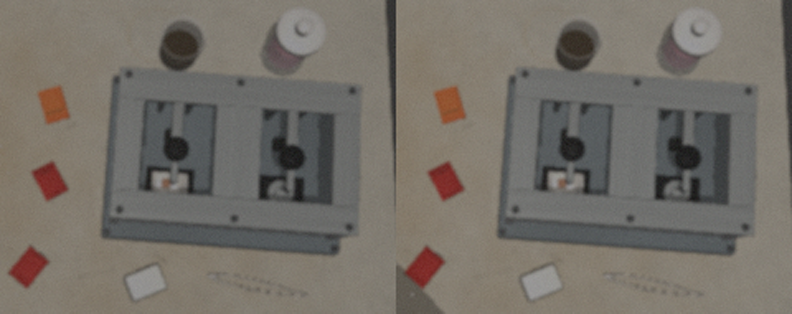

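The before and after pictures match: the left lever is back up, and the cassette, disc and everything round the press are unmoved. The arm is clear, so I'm handing in.

```bash
python3 -c "
from workcell import ctrl
print(ctrl.job_done())"
```

```text
the job is handed in; nothing more can be done
None
```

I pressed the left lever, whose bay held the cassette, fully down with the shut fingertips through its window. I held it at its stop for at least 2.5 s, let it spring back, withdrew and handed in at about 11 s.

- **Hold:** the tip stood at z ≈ 76.6 mm, against 77 mm expected at the stop. The force was about 29 N, well above the 9 N the lever needs.
- **Force peak:** on reaching the stop the wrist force rose briefly to about 70 N, below the 120 N limit. I eased off at once. That press came through the fingertips only, not the arm or the gripper's body.
- **After:** the before and after pictures from both cameras show the left lever up again. The right lever, cassette, disc, beaker, jar, forceps and wax block look unmoved.
- **Pad depth:** the top camera's reading on the left pad is the same within 0.2 mm. The side camera's single-pixel reading differs by 5 mm; I put that down to noise and did not check it further.
- **Guard frame:** the fingers stayed near the window's centre. The wrist force showed no contact on the way in above the lever or after letting go. The gripper's body hid the fingers from the side camera and the arm hid them from the top one, so their clearance from the frame comes from measured positions only.

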